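Set a record box on the copy easel and photograph it

TASK

Take the thickest of the three record boxes out of the wire rack and stand it on the small steel easel in front of the camera: label towards the camera, underside down on the ledge behind the two lips, leaning squarely against the back strips and centred on them. Set it down gently rather than dropping it, and once it stands there on its own, press the release button all the way in to take its picture. Leave the other two boxes in the rack and everything else on the desk where it is.

Things in the scene. Friction and masses are not known exactly. Their poses are not given: they have to be found in the camera images.
- box_thick: record box to be photographed: kraft board, 46 mm thick x 120 mm wide x 165 mm tall, thickest of the three in the rack; 0.3 to 0.6 kg, stiff, may be gripped firmly (30 N). Origin: centre of its underside. y: through its thickness, out of the labelled face (faces at y = -23, +23 mm); x: along its width; z: up. Starts upright in any of the rack's three bays
- box_label (a point): centre of the white blank label on box_thick: on its +y face (23 mm from the box's mid-plane), 115 mm above the underside
- box_mid: another record box of the same make, 30 mm thick x 120 x 165 mm tall, stays in the rack; origin and axes as for box_thick
- box_thin: another record box of the same make, 18 mm thick x 120 x 165 mm tall, stays in the rack; origin and axes as for box_thick
- rack: fixed steel wire rack: floor 130 (x) x 290 (y) x 4 mm; three bays, centres at y = -82, 0, +82 mm, 57 mm clear between wire hoops 90 mm high. A box stands in the middle of each bay, thickness along the rack's y, label towards +y; boxes rise 79 mm above the hoops with 40 mm of air or more between neighbours. Origin: centre of underside, z up
- copy_rig: fixed photographing rig: grey base plate (x -100 to +90 mm, 130 mm wide, 10 mm thick) carrying the easel, an aluminium rail 40 mm wide running to +x, and a small camera on a post looking back at the easel (lens and camera x 210 to 325 mm, top 225 mm above the table). Origin: on the table under the easel's seat; z up, x from easel to camera
- easel: the rig's fixed easel: two steel strips 14 mm wide at y = -35 and +35 mm, each an L with a lip. Frame leaned back 20 degrees: origin where back and ledge meet, midway, 45 mm above the table; z: up along the back strips (115 mm long, nothing behind the box above that); x: out of the strips, to the camera and 20 degrees upward; y: level, along the ledge. Ledge: x 0 to 54 mm at z = 0
- easel_seat (a point): point on the easel's ledge (easel x = 23, y = 0, z = 0 mm) where box_thick's origin lies when it is well set, z along the easel's z, y along the easel's x: underside on the ledge, rear face on the strips. The lips' inner faces are 31 mm further out (easel x = 54) and rise 12 mm above the ledge, so the box has 8 mm of play there; let go, it tips back onto the strips
- release_box: fixed grey camera release unit, 110 (x) x 75 (y) x 38 mm tall; origin: centre of its underside, z up
- release (a joint): push button of the release unit: travel pressed down in m, 0 out to 0.006 fully in; springs back; about 5 N fully in
- release_top (a point): centre of the top of the white round release button, 34 mm across, on top of the release unit 18 mm from its centre; 60 mm above the table when out; pressed straight down
- tube_tall: bystander: upright kraft roll tube, 60 mm across, 150 mm tall; origin: centre of its underside
- tube_short: bystander: upright kraft roll tube, 60 mm across, 110 mm tall; origin: centre of its underside
- stamp: bystander: self-inking hand stamp, 62 x 40 mm, 82 mm tall; origin: centre of its underside
- weight: bystander: bare steel paperweight bar with a knob, 34 x 100 mm, 38 mm tall; origin: centre of its underside
- code_reader: bystander: hand-held code reader lying on its side, about 160 x 70 mm, 42 mm tall; origin: centre of its underside
- pencil_cup: bystander: dark steel cup with pencils, 76 mm across, 165 mm tall to the pencil tops; origin: centre of its underside
Not all that is in view belongs to the job. What is shaped like the box_thick but red is not meant.

How it is judged:
On the way, in this order (a step that is already met when the one before it is completed fails the run):
1. the thickest box is lifted clear of the rack (z of box_thick in the frame of rack above 0.1 m), for 0.1 s.
2. the box stands on the easel's ledge behind the lips, leaning squarely on the back strips, centred, label towards the camera, let go and still (x of box_thick in the frame of easel between 0.018 and 0.034 m and y of box_thick in the frame of easel between -0.015 and 0.015 m and z of box_thick in the frame of easel between -0.004 and 0.004 m and angle between the z axis of box_thick and the z axis of easel, either way round below 0.1 rad and angle between the y axis of box_thick and the x axis of easel, either way round below 0.12 rad and x of box_label in the frame of easel above 0.035 m and linear speed of box_thick below 0.02 m/s and angular speed of box_thick below 0.1 rad/s and contact force between the fingers and box_thick below 0.05 N), for 0.3 s.
3. the release button is pressed in while the box stands so (all of step 2 and value of joint release above 0.0045 m), for 0.05 s.
At the end, for the whole second after the job is handed in: box_thick rests alone on the easel: underside within 4 mm of the ledge, mid-plane 18-34 mm off the back strips at the foot, centred within 15 mm, within 0.10 rad of the lean and 0.12 rad of square, label to the camera, at rest; button was pressed 4.5 mm or more with it so (all of step 2); the robot touches nothing.
It fails at once if another box is shifted more than 25 mm or tipped in the rack (distance of any of box_mid, box_thin from where it was at the start of the episode above 0.025 m or angle between any of box_mid, box_thin's own z axis and vertical above 0.35 rad).
It fails at once if something else on the desk is shifted more than 25 mm or tipped over (distance of any of tube_tall, tube_short, stamp, weight, code_reader, pencil_cup from where it was at the start of the episode above 0.025 m or angle between any of tube_tall, tube_short, stamp, weight, code_reader, pencil_cup's own z axis and vertical above 0.35 rad).
It fails at once if the box is dropped onto the easel (faster than 0.35 m/s within 50 mm of its seat) (distance between box_thick and easel_seat below 0.05 m and linear speed of box_thick above 0.35 m/s).
It fails at once if the box is banged or pressed hard on the easel (over 80 N) (contact force between box_thick and easel above 80 N).
It also fails if it takes over 51 s, if anything falls off the work surface, if the arm or the gripper's body presses on something with over 40 N, if the wrist force passes 120 N, or if a joint passes its speed limit or range.

ROBOT

A 6-joint arm with a two-finger parallel gripper is mounted at the origin on the work surface. World frame = base frame: x ahead of the robot, y to its left, z up, the work surface at z = 0. Lengths are in m, angles in rad, forces in N, time in s.
With the tool pointing down it reaches from about 0.275 to 0.825 m from the base axis. Payload 5.2 kg.
Tool frame: the origin (TCP) lies between the finger pads; the fingertips stand robot.tips_ahead ahead of it and the grasp point (between the pads) lies 5 mm behind it (robot.tips_ahead is the distance from the TCP to the fingertips, in m); z points along the fingers, y is the line along which they close (so a half turn about z gives the same grasp; the last joint's range is limited). The gripper opens to 93 mm and grips with 3 to 60 N. Pads are 15 mm wide; open, the fingers measure 128 mm over their backs; the gripper's body (75 mm by 188 mm) begins 65 mm behind the grasp point.
Start: joints at [-0.203, 0.259, 1.535, -0, 1.348, -0.203], TCP at [0.55, 0, 0.233] pointing down, gripper open.
Joint ranges: [-3.14, 3.14], [-0.91, 2.08], [0.19, 2.58], [-1.22, 4.36], [0.22, 2.71], [-3.12, 3.12]. Speed limits (rad/s): [2.57, 2.57, 3.14, 3.14, 3.14, 3.14].

INTERFACE

Orientations are given as [roll, pitch, yaw] about the fixed x, y, z axes, in that order (R = Rz(yaw) Ry(pitch) Rx(roll)).
In Python, from workcell import robot, eyes gives the robot as it stands.
- The arm moves only by the tool drive_tool, never from a script. Its argument "increments" is a list that holds one entry, the list of rows, each a list of 7 numbers: the turn, a rotation vector about the tool's x, y, z in units of 8 degrees (1.0 is 8 degrees), then the shift along the tool's x, y, z in units of 0.06 m (1.0 is 0.06 m), then the opening, from -1 (shut) to 1 (fully open). In form: [[[rx, ry, rz, tx, ty, tz, claw], ...]]. A call has exactly 8 rows; each row shifts and turns the commanded pose from where the row before left it, along the tool's axes as they then stand; what a row does not reach is not made up. A row lasts 1/8 s, in which the tool goes at most 62.5 mm and 10.7 degrees, less where a joint would pass 70% of its speed; a pose out of reach is approached as far as the arm can. A call with a number of a shift or a turn outside -1 to 1 is refused whole. A call with a gripper value outside its range is refused whole. The fingers move at their own pace and stop on an object; "force" is the grip in N (left out, the last holds). Time passes only in rows, so rows that do not move let the fingers close, or fill a call up. It gives the time, the measured TCP pose, the force, the opening and the grip force at its end, in the units of the state.
- robot.get_obs(): the state, without advancing time (a new reading comes with each control period).
- eyes.get_image(name): name is "scene" or "side" or "wrist"; returns a dict with "img" (384x512x3 uint8, red, green, blue), "range_z" (384x512 float32, m along the optical axis (not along the pixel's ray), 0 where there is no reading), "mtx" (3x3 intrinsics, pixels), "dist" ([k1, k2, p1, p2, k3] as OpenCV has them; the pictures are not rectified), "R" (3x3) and "t" (3): a world point X has camera coordinates R X + t. Camera axes: x right, y down, z forward; pixel columns grow to the right and rows downward; lengths in m; the calibration is good to about 2 mm. A picture is of the moment at which its call begins.
- robot.finish_job(): hands the job in; it is judged then, once.
The state is a dict: "t": time; "q": joint angles; "joint_vel": joint speeds; "joint_torque": joint torques, N m; "ee_pos": TCP position; "ee_rot": TCP orientation; "contact_force": force on the tool from outside, world axes, zero at the start; "torque": the same for the moment, N m; "grip_width": opening from 0.0 (shut) to 1.0 (fully open); "grasp_force": force on a finger pad.
Only numpy, scipy, OpenCV 4.12 (cv2) and the standard library are available. Lean on these libraries where they do the work, as an engineer would, in place of code of your own. Each camera call takes 0.05 s, during which the arm holds its last target. There are 200 camera calls.

## Working session

There is one attempt and no reset: what is moved stays moved. The work goes in short steps, Python scripts to look and compute and a tool call to move; the robot and the scene stay as the last step left them, time stands still between calls to the robot, and variables do not carry over. Pictures are saved under pics/ and viewed, at most 10 in all, crops included, and the job is handed in when it is done.

Besides the shell and the picture viewer there is one more tool, called after "Emit:" in YAML: its name, and indented under it one key for each argument. drive_tool: Moves the arm, as the interface text tells. Its arguments: {"type":"object","properties":{"increments":{"type":"array","items":{"type":"array","items":{"type":"array","items":{"type":"number","minimum":-1,"maximum":1}}}},"force":{"type":"number"}},"required":["increments"]}

```bash
mkdir -p pics
cat > h.py <<'E'
import numpy as np, cv2, pickle
from workcell import robot, eyes
def snap(n,f):
    d=eyes.get_image(n); pickle.dump(d,open(f'pics/{f}.pkl','wb')); cv2.imwrite(f'pics/{f}.png',d['img'][:,:,::-1]); return d
def load(f): return pickle.load(open(f'pics/{f}.pkl','rb'))
def cloud(d):
    h,w=d['range_z'].shape; u,v=np.meshgrid(np.arange(w),np.arange(h))
    p=cv2.undistortPoints(np.stack([u,v],-1).reshape(-1,1,2).astype(float),d['mtx'],d['dist']).reshape(h,w,2)
    z=d['range_z'].astype(float); C=np.dstack([p*z[...,None],z])
    W=(C-d['t'])@d['R']; W[z==0]=np.nan; return W
E
python3 - <<'E'
from h import *
a=[snap(n,n+'0') for n in('scene','side','wrist')]
cv2.imwrite('pics/ss.png',np.hstack([cv2.resize(x['img'][:,:,::-1],(400,300)) for x in a[1:]]))
o=robot.get_obs();print(o, robot.tips_ahead)
for x in a: print(-x['R'].T@x['t'], (x['range_z']>0).mean())
E
```

```text
{'t': 0.15, 'q': array([-2.02810012e-01,  2.59154241e-01,  1.53581119e+00, -3.66760647e-05,
        1.34798518e+00, -2.02814812e-01]), 'joint_vel': array([-0.00011783, -0.00325342, -0.00317754,  0.00018252,  0.00043279,
        0.00159888]), 'joint_torque': array([ 1.84710952e-03, -4.37643743e+01, -2.84233278e+01,  7.19930883e-02,
        3.80130450e-02, -3.72983607e-06]), 'ee_pos': array([5.49610950e-01, 8.50880363e-05, 2.32028386e-01]), 'ee_rot': array([-3.14025532e+00, -2.38504599e-04,  1.57080910e+00]), 'contact_force': array([-0.62395729, -0.1685348 ,  0.28629818]), 'torque': array([-0.02120505, -0.00521384, -0.0321243 ]), 'grasp_force': 0.0, 'grip_width': 0.9977942441428405} 0.014
[1.27464882 0.35128077 0.61805772] 0.9957173665364584
[-0.22632159  0.89689463  1.02736669] 0.9953867594401041
[0.54917442 0.07294229 0.38315906] 0.9959259033203125
```

View pics/scene0.png

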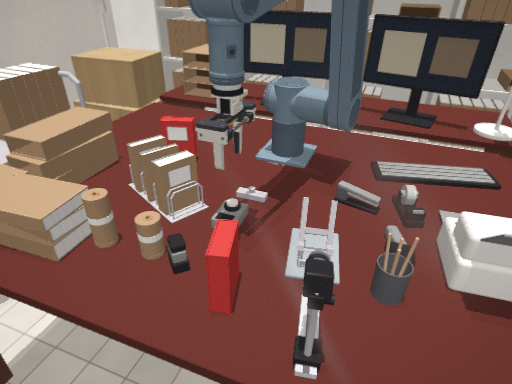

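View pics/side0.png

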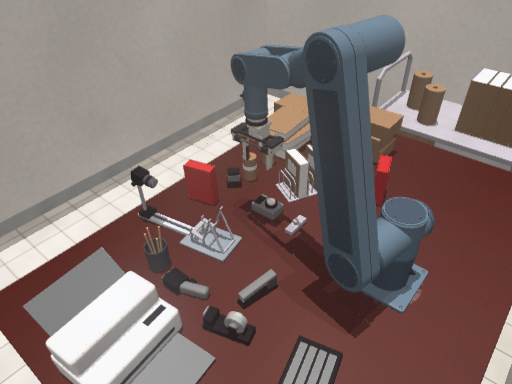

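The scene view shows the rack with three boxes at about (165,175), the release unit at (232,212), the easel at (315,235) with its camera at (318,270), and red decoys at (225,265) and (180,135). The side view shows the easel at (212,235) and the release unit at (268,207). Next I'll build a top-down map from the depth data.

Run:
```python
from h import *
# top-down ortho map x 0.1..1.1 (up), y -0.7..0.7 (left = +y), 2mm/px
S=500; im=np.zeros((500,700,3),np.uint8); hm=np.full((500,700),-1.)
for n in('scene0','side0','wrist0'):
    d=load(n);W=cloud(d).reshape(-1,3);c=d['img'].reshape(-1,3)[:,::-1]
    ok=np.isfinite(W).all(1)&(W[:,2]<.24)&(W[:,2]>-.02);W=W[ok];c=c[ok]
    r=((1.1-W[:,0])*S).astype(int);q=((.7-W[:,1])*S).astype(int)
    for i in np.argsort(W[:,2]):
        if 0<=r[i]<500 and 0<=q[i]<700 and W[i,2]>hm[r[i],q[i]]: hm[r[i],q[i]]=W[i,2]; im[r[i],q[i]]=c[i]
im=cv2.dilate(im,np.ones((2,2)))
cv2.imwrite('pics/top.png',im)
a=cv2.applyColorMap(np.clip(hm*1000,0,255).astype(np.uint8),cv2.COLORMAP_JET)
cv2.imwrite('pics/toph.png',a)
for n in('scene0','side0'):
    W=cloud(load(n)); t=W[(W[...,2]<.02)&(W[...,2]>-.02)&(W[...,0]>.3)&(W[...,0]<.9)]; print(n,np.median(t[:,2]))
```

```text
scene0 0.00036171239045512454
side0 0.0017767490273044619
```

View pics/top.png

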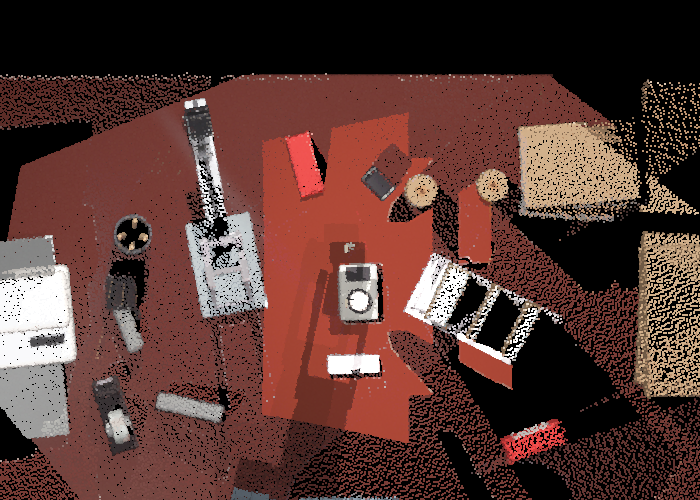

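View pics/toph.png

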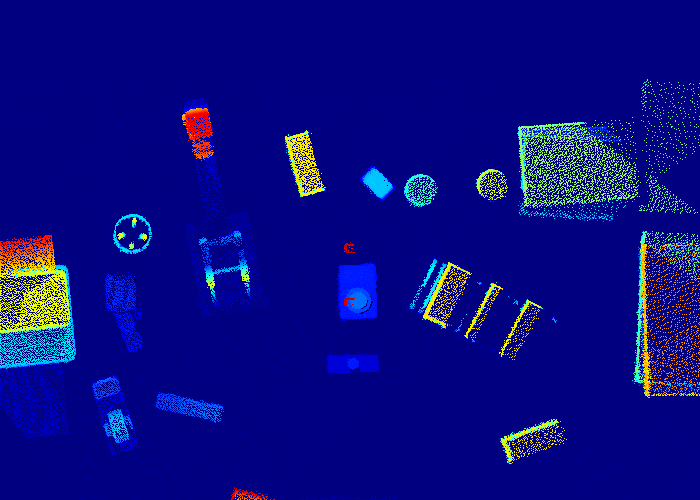

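The top-down map shows the thick box's top at (448,295), the button at (358,300), and the easel plate at (227,265) with its strips at (210,285) and (245,285). The camera is at (198,125). Now I'll fit the exact poses.

Run:
```python
from h import *
def rect(P,n):
    (c,s,a)=cv2.minAreaRect((P[:,:2]*1000).astype(np.float32)); print(n,len(P),np.round(c,1),np.round(s,1),round(a,2),'z',np.round(np.median(P[:,2])*1000,1))
for n in('scene0','side0','wrist0'):
    d=load(n);W=cloud(d); I=d['img'].astype(int); ok=np.isfinite(W).all(2)
    x,y,z=np.moveaxis(W,2,0)
    inb=lambda a,b,c,e,l,h: ok&(x>a)&(x<b)&(y>c)&(y<e)&(z>l)&(z<h)
    for nm,m in {'thick':inb(.44,.60,-.25,-.14,.163,.176),'mid':inb(.42,.56,-.31,-.23,.163,.176),'plate':inb(.45,.70,.15,.35,.006,.015),'relbox':inb(.44,.6,-.08,.05,.033,.043),'button':inb(.46,.54,-.03,.04,.055,.064)}.items():
        # keep largest connected comp
        m=cv2.morphologyEx(m.astype(np.uint8),cv2.MORPH_OPEN,np.ones((2,2)))
        k,l,s,_=cv2.connectedComponentsWithStats(m,connectivity=8)
        if nm=='plate': mm=m>0
        elif k>1: mm=l==1+np.argmax(s[1:,4])
        else: continue
        if mm.sum()>15: rect(W[mm],n+' '+nm)
    # easel strips: points above plate
    m=inb(.45,.70,.16,.33,.06,.16); print(n,'strips',m.sum())
    if m.sum()>30:
        P=W[m]; 
        top=P[P[:,2]>.10]; print(' top x,y range',top.min(0),top.max(0))
    m=inb(.7,.95,.25,.4,.2,.24)
    if m.sum()>20: rect(W[m],n+' cam')
```

```text
scene0 thick 367 [ 370.5 -228.8] [402.5  84.9] 20.09 z nan
scene0 mid 163 [ 480.2 -259.6] [ 15.3 120.6] 56.37 z nan
scene0 plate 1274 [671.2 270.8] [403.4 129.3] 10.49 z nan
scene0 relbox 332 [583.   9.] [313.9  90.4] 17.87 z 38.3
scene0 button 63 [500.3 -11.4] [27.  32.5] 33.25 z 59.4
scene0 strips 641
 top x,y range [0.52605064 0.20141651 0.10036532] [0.56334399 0.28669218 0.15391554]
scene0 cam 1045 [831.3 298.9] [94.  45.9] 10.73 z 219.2
side0 thick 220 [ 552.4 -281. ] [ 95.1 309. ] 29.15 z 168.2
side0 mid 34 [349.  -41.6] [ 21.4 609.7] 33.5 z 169.5
side0 plate 949 [555.  278.6] [231.8 120.9] 32.34 z nan
side0 relbox 234 [513.7 -28.4] [105.1 105. ] 3.84 z 38.3
side0 button 29 [490.1 -14.2] [34.  21.1] 52.85 z 57.7
side0 strips 255
 top x,y range [0.51580284 0.20130105 0.10009232] [0.55894105 0.28664296 0.15553996]
side0 cam 265 [826.8 298.4] [92.1 49.7] 11.61 z 216.3
wrist0 plate 75 [498.3 168. ] [20.2  3.1] 1.87 z 7.2
wrist0 relbox 4756 [515.3 -24.2] [119.   82.2] 4.08 z nan
wrist0 button 749 [502.4 -15.7] [25.5 31.1] 61.22 z nan
wrist0 strips 0
```

```bash
cat >> h.py <<'E'
def rect(P):
    c,s,a=cv2.minAreaRect((P[:,:2]*1000).astype(np.float32)); return len(P),np.round(c,1),np.round(s,1),round(a,2),'z',np.round(np.median(P[:,2])*1000,1)
def box(W,a,b,c,e,l,h):
    x,y,z=np.moveaxis(W,-1,0); return np.isfinite(W).all(-1)&(x>a)&(x<b)&(y>c)&(y<e)&(z>l)&(z<h)
E
python3 - <<'E'
from h import *
for n in('scene0','side0','wrist0'):
    d=load(n);W=cloud(d)
    for nm,b in {'thick':(.44,.60,-.25,-.14,.163,.176),'mid':(.42,.56,-.31,-.23,.163,.176),'thin':(.38,.52,-.39,-.29,.163,.176),'plate':(.45,.70,.15,.35,.006,.015),'relbox':(.44,.6,-.08,.05,.033,.043),'button':(.46,.54,-.03,.04,.055,.064),'cam':(.7,.95,.25,.4,.2,.24)}.items():
        m=box(W,*b)
        if nm!='plate':
            k,l,s,_=cv2.connectedComponentsWithStats(m.astype(np.uint8)); 
            if k<2: continue
            m=l==1+np.argmax(s[1:,4])
        if m.sum()>15: print(n,nm,*rect(W[m]))
    P=W[box(W,.45,.70,.16,.33,.06,.16)]
    if len(P)>50:
      for s,Q in (('R',P[P[:,1]<.244]),('L',P[P[:,1]>.244])):
        for lo in(.06,.08,.10,.12,.14):
            q=Q[(Q[:,2]>lo)&(Q[:,2]<lo+.02)]
            if len(q): print(n,s,lo,len(q),np.round(np.median(q,0),4),np.round(q.min(0)[:2],4),np.round(q.max(0)[:2],4))
E
```

```text
scene0 thick 369 [ 509.2 -193.4] [ 50.5 122.2] 63.37 z 167.4
scene0 mid 169 [ 476.5 -265.3] [ 24.8 120.3] 61.98 z 167.6
scene0 thin 216 [ 438.9 -341.6] [ 37.  121.2] 60.32 z 167.5
scene0 plate 1285 [578.3 250.7] [209.2 129.5] 10.74 z 10.2
scene0 relbox 343 [518.6 -14.3] [107.7  74.9] 3.21 z 38.4
scene0 button 64 [500.5 -15.5] [30.4 30.8] 51.28 z 60.1
scene0 cam 1045 [831.3 298.9] [94.  45.9] 10.73 z 219.2
scene0 R 0.06 139 [0.5696 0.2242 0.0711] [0.5579 0.2059] [0.6371 0.2432]
scene0 R 0.08 44 [0.5644 0.2132 0.0911] [0.5574 0.2044] [0.5697 0.2195]
scene0 R 0.1 43 [0.5572 0.2111 0.1107] [0.5527 0.2045] [0.5633 0.2175]
scene0 R 0.12 45 [0.5506 0.21   0.1294] [0.5456 0.2033] [0.5579 0.2168]
scene0 R 0.14 35 [0.5443 0.2085 0.1467] [0.5386 0.2014] [0.5496 0.2155]
scene0 L 0.06 159 [0.5599 0.2781 0.0712] [0.5507 0.244 ] [0.6251 0.3005]
scene0 L 0.08 47 [0.5513 0.281  0.0905] [0.5454 0.274 ] [0.556  0.2878]
scene0 L 0.1 46 [0.5448 0.2794 0.1106] [0.5381 0.2725] [0.5505 0.2867]
scene0 L 0.12 50 [0.5374 0.2787 0.1294] [0.5317 0.2705] [0.5444 0.2854]
scene0 L 0.14 33 [0.5313 0.2772 0.1477] [0.
[... 598 characters left out ...]
.5439 0.2094 0.1289] [0.533  0.2023] [0.5522 0.2176]
side0 R 0.14 9 [0.5408 0.2093 0.1507] [0.5387 0.2025] [0.5439 0.2157]
side0 L 0.06 61 [0.5575 0.2793 0.0664] [0.5    0.2463] [0.6243 0.3011]
side0 L 0.08 23 [0.5175 0.276  0.0889] [0.5091 0.2678] [0.5542 0.2869]
side0 L 0.1 22 [0.5239 0.2763 0.1073] [0.5158 0.2717] [0.5449 0.2866]
side0 L 0.12 21 [0.5318 0.2785 0.1291] [0.5238 0.2703] [0.5382 0.2861]
side0 L 0.14 9 [0.5285 0.279  0.1524] [0.5257 0.2706] [0.5311 0.2845]
wrist0 thick 20 [ 466.9 -151.1] [2.5 6.3] 73.64 z 163.8
wrist0 plate 57 [497.2 167.9] [20.5  3.3] 0.17 z 8.0
wrist0 relbox 4769 [516.6 -16.7] [107.7  74.1] 1.88 z 37.2
wrist0 button 750 [499.2 -15.4] [29.2 31.4] 89.72 z 59.0
```

Emit:
drive_tool:
  increments:
    - [[0,0,0,-0.81,-0.17,0,1],[0,0,0,-0.81,-0.17,0,1],[0,0,0,-0.81,-0.17,0,1],[0,0,0,-0.82,-0.17,0,1],[0,0,-1,0,0,0,0.5],[0,0,-1,0,0,0,0.5],[0,0,-1,0,0,0,0.5],[0,0,-1,0,0,0,0.5]]
  force: 30

```text
t: 1.15
ee_pos: [0.509, -0.195, 0.2323]
ee_rot: [-3.141, -0.001, 2.134]
contact_force: [0.7, 0.3, -0.1]
grip_width: 0.753
grasp_force: 0.0
```

Emit:
drive_tool:
  increments:
    - [[0,0,-1,0,0,0,0.5],[0,0,-1,0,0,0,0.5],[0,0,-1,0,0,0,0.5],[0,0,-1,0,0,0,0.5],[0,0,0,0,0,0,0.5],[0,0,0,0,0,0,0.5],[0,0,0,0,0,0,0.5],[0,0,0,0,0,0,0.5]]

```text
t: 2.15
ee_pos: [0.5092, -0.195, 0.2327]
ee_rot: [-3.142, -0.0, 2.687]
contact_force: [0.0, 0.0, 0.5]
grip_width: 0.75
grasp_force: 0.0
```

Run:
```python
from h import *
from scipy.spatial.transform import Rotation as R
d=snap('wrist','w1');W=cloud(d);o=robot.get_obs()
print(o['t'],o['ee_pos'],o['ee_rot'],o['q'],o['grip_width'])
print(R.from_euler('xyz',o['ee_rot']).as_matrix().round(3))
m=box(W,.40,.62,-.29,-.12,.155,.176);k,l,s,_=cv2.connectedComponentsWithStats(m.astype(np.uint8))
for i in range(1,k):
    if s[i,4]>100: print(s[i],*rect(W[l==i]))
```

```text
2.2 [ 0.50921713 -0.19496963  0.23265205] [3.14156919e+00 1.24353605e-05 2.68719306e+00] [-5.70307119e-01  2.50076282e-01  1.54637743e+00  2.53870471e-05
  1.34512930e+00 -1.68670954e+00] 0.7516957326315155
[[-0.899  0.439  0.   ]
 [ 0.439  0.899  0.   ]
 [-0.     0.    -1.   ]]
[  219   119    72   167 10908] 10908 [ 507.8 -197. ] [ 46.2 119.5] 64.16 z 166.3
[ 119  120   40  136 4025] 4025 [ 462.6 -263.4] [19.2 95.3] 62.22 z 166.5
```

View pics/w1.png

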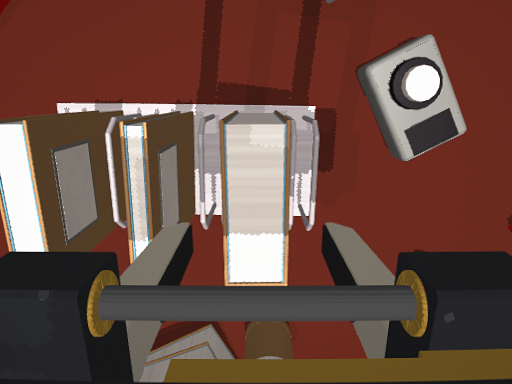

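The wrist view shows the thick box's top (cols 222–290, rows 110–285) between the open fingers, with the labels facing tool +y. The fit is 46.2 x 119.5 mm at 64.2°, which matches. I'll go down and grip.

Emit:
drive_tool:
  increments:
    - [[0,0,0,0,-0.04,0.2,0.5],[0,0,0,0,0,0.4,0.5],[0,0,0,0,0,0.5,0.5],[0,0,0,0,0,0.4,0.5],[0,0,0,0,0,0.2,0.5],[0,0,0,0,0,0.11,0.5],[0,0,0,0,0,0,-0.3],[0,0,0,0,0,0,-0.3]]
  force: 30

```text
t: 3.2
ee_pos: [0.5087, -0.1975, 0.1249]
ee_rot: [-3.141, 0.002, 2.688]
contact_force: [0.1, -0.2, 0.1]
grip_width: 0.58
grasp_force: 0.0
```

Emit:
drive_tool:
  increments:
    - [[0,0,0,0,0,0,-0.5],[0,0,0,0,0,0,-0.5],[0,0,0,0,0,0,-0.5],[0,0,0,0,0,0,-0.5],[0,0,0,0,0,0,-0.5],[0,0,0,0,0,0,-0.5],[0,0,0,0,0,0,-0.5],[0,0,0,0,0,0,-0.5]]

```text
t: 4.2
ee_pos: [0.5086, -0.1974, 0.1248]
ee_rot: [-3.141, 0.001, 2.688]
contact_force: [-0.2, 0.3, 5.4]
grip_width: 0.493
grasp_force: 30.0
```

Emit:
drive_tool:
  increments:
    - [[0,0,0,0,0,-0.2,-0.5],[0,0,0,0,0,-0.3,-0.5],[0,0,0,0,0,-0.5,-0.5],[0,0,0,0,0,-0.6,-0.5],[0,0,0,0,0,-0.6,-0.5],[0,0,0,0,0,-0.4,-0.5],[0,0,0,0,0,-0.3,-0.5],[0,0,0,0,0,-0.1,-0.5]]

```text
t: 5.2
ee_pos: [0.5082, -0.1972, 0.3051]
ee_rot: [-3.141, 0.001, 2.688]
contact_force: [0.4, -0.0, -3.2]
grip_width: 0.492
grasp_force: 30.0
```

```bash
cat >> h.py <<'E'
from scipy.spatial.transform import Rotation as Ro
YAW=np.radians(10.7); E0=np.array([.574,.250,.045])
RE=Ro.from_euler('z',YAW)*Ro.from_euler('y',-np.radians(20))  # easel axes
def delta(x,y,z,hgt=.1208):
    """what remains, TCP now -> box origin at easel (x,y,z)"""
    o=robot.get_obs(); Rc=Ro.from_euler('xyz',o['ee_rot']); M=RE.as_matrix()
    Rt=Ro.from_matrix(np.column_stack([M[:,1],M[:,0],-M[:,2]]))
    p=E0+M@np.array([x,y,z+hgt]); dp=p-o['ee_pos']
    print('t',o['t'],'tcp',o['ee_pos'].round(4),'target',p.round(4),'easel-frame box now',(M.T@(o['ee_pos']+Rc.as_matrix()[:,2]*hgt-E0)).round(4))
    print('shift in current tool units',(Rc.inv().apply(dp)/.06).round(3),'in target tool',(Rt.inv().apply(dp)/.06).round(3))
    print('turn units',(np.degrees((Rc.inv()*Rt).as_rotvec())/8).round(3),'world yaw part first: det',np.linalg.det(Rt.as_matrix()).round(2),o['q'].round(2),o['grasp_force'])
E
python3 -c "
from h import *
delta(.026,0,.12)"
```

```text
t 5.2 tcp [ 0.5082 -0.1972  0.3051] target [0.5171 0.2392 0.2802] easel-frame box now [-0.0911 -0.4273  0.1813]
shift in current tool units [3.057 6.603 0.41 ] in target tool [7.12  1.264 0.902]
turn units [-2.314 -1.155  6.594] world yaw part first: det 1.0 [-0.57  0.21  1.42 -0.    1.51 -1.69] 29.989914894104004
```

Emit:
drive_tool:
  increments:
    - [[0,0,0,0.12,0.26,0,-0.5],[0,0,0,0.24,0.53,0,-0.5],[0,0,0,0.34,0.73,0,-0.5],[0,0,0,0.37,0.79,0,-0.5],[0,0,0,0.38,0.83,0,-0.5],[0,0,0,0.38,0.83,0,-0.5],[0,0,0,0.37,0.79,0,-0.5],[0,0,0,0.34,0.73,0,-0.5]]

```text
t: 6.2
ee_pos: [0.5139, 0.1686, 0.3028]
ee_rot: [-3.141, -0.002, 2.689]
contact_force: [1.0, 0.5, -3.0]
grip_width: 0.492
grasp_force: 30.0
```

Emit:
drive_tool:
  increments:
    - [[0,0,0,0.28,0.6,0,-0.5],[0,0,0,0.18,0.38,0,-0.5],[0,0,0,0.06,0.13,0,-0.5],[-0.15,-0.07,0.41,0,0,0,-0.5],[-0.29,-0.14,0.82,0,0,0,-0.5],[-0.29,-0.14,0.82,0,0,0,-0.5],[-0.29,-0.14,0.82,0,0,0,-0.5],[-0.29,-0.14,0.82,0,0,0,-0.5]]

```text
t: 7.2
ee_pos: [0.5159, 0.2384, 0.3032]
ee_rot: [2.945, 0.037, 2.162]
contact_force: [-0.5, 0.3, -2.6]
grip_width: 0.493
grasp_force: 30.0
```

Emit:
drive_tool:
  increments:
    - [[-0.29,-0.14,0.82,0,0,0,-0.5],[-0.29,-0.14,0.82,0,0,0,-0.5],[-0.29,-0.15,0.82,0,0,0,-0.5],[-0.13,-0.1,0.43,0,0,0,-0.5],[0,0,0,0,0,0,-0.5],[0,0,0,0,0,0,-0.5],[0,0,0,0,0,0,-0.5],[0,0,0,0,0,0,-0.5]]

```text
t: 8.2
ee_pos: [0.5169, 0.2391, 0.3039]
ee_rot: [2.796, -0.0, 1.759]
contact_force: [-0.0, 0.1, -3.4]
grip_width: 0.493
grasp_force: 30.0
```

Run:
```python
from h import *
delta(.026,0,.12)
a=snap('scene','s2'); snap('side','d2')
W=cloud(a)
# label / front face plane of held box
M=RE.as_matrix(); L=(W-E0)@M
m=np.isfinite(L).all(2)&(L[...,0]>.03)&(L[...,0]<.08)&(abs(L[...,1])<.09)&(L[...,2]>.1)&(L[...,2]<.3)
P=L[m]; print(len(P),P.min(0),P.max(0)); 
A=np.c_[P[:,1:],np.ones(len(P))]; 
for _ in range(3):
    c=np.linalg.lstsq(A,P[:,0],rcond=None)[0]; k=abs(A@c-P[:,0])<.003; A=A[k];P=P[k]
print('face x= a y + b z + c',c,len(P)); print(np.percentile(P,[1,50,99],axis=0).round(4))
```

```text
t 8.2 tcp [0.5169 0.2391 0.3039] target [0.5171 0.2392 0.2802] easel-frame box now [0.0334 0.     0.1424]
shift in current tool units [ 0.001 -0.13   0.374] in target tool [ 0.001 -0.132  0.373]
turn units [-0.027 -0.006  0.006] world yaw part first: det 1.0 [ 0.25  0.05  1.66 -0.02  1.09  0.07] 29.990238547325134
3775 [ 0.05144591 -0.05841814  0.14232314] [0.07647129 0.06163775 0.29999267]
face x= a y + b z + c [-0.00200415  0.01215829  0.05470552] 3186
[[ 0.0545 -0.0569  0.1441]
 [ 0.0573  0.0032  0.214 ]
 [ 0.0601  0.0602  0.2975]]
```

View pics/s2.png

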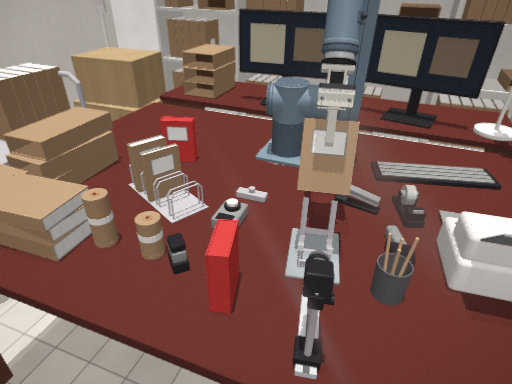

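The scene view shows the box held square above the easel, face around (330,155). The face fit agrees with the tool pose to within 2 mm. Lowering it along the easel's z axis.

Emit:
drive_tool:
  increments:
    - [[-0.03,0,0,-0.01,-0.12,0.1,-0.5],[0,0,0,0,0,0.3,-0.5],[0,0,0,0,0,0.4,-0.5],[0,0,0,0,0,0.4,-0.5],[0,0,0,0,0,0.3,-0.5],[0,0,0,0,0,0.2,-0.5],[0,0,0,0,0,0.1,-0.5],[0,0,0,0,0,0,-0.5]]

```text
t: 9.3
ee_pos: [0.5464, 0.2443, 0.2]
ee_rot: [2.792, -0.001, 1.759]
contact_force: [-0.6, -0.6, -3.0]
grip_width: 0.493
grasp_force: 30.0
```

Emit:
drive_tool:
  increments:
    - [[0,0,0,0,0,0.1,-0.5],[0,0,0,0,0,0.1,-0.5],[0,0,0,0,0,0.1,-0.5],[0,0,0,0,0,0.1,-0.5],[0,0,0,0,0,0.05,-0.5],[0,0,0,0,0,0,-0.5],[0,0,0,0,0,0,-0.5],[0,0,0,0,0,0,-0.5]]

```text
t: 10.3
ee_pos: [0.5557, 0.2462, 0.1751]
ee_rot: [2.791, -0.001, 1.759]
contact_force: [0.1, 0.1, -3.0]
grip_width: 0.494
grasp_force: 30.0
```

Run:
```python
from h import *
delta(.026,0,.0)
M=RE.as_matrix(); L=(cloud(snap('scene','s3'))-E0)@M
m=np.isfinite(L).all(2)&(L[...,0]>.03)&(L[...,0]<.08)&(abs(L[...,1])<.09)&(L[...,2]>.015)&(L[...,2]<.16)
P=L[m]; print(np.percentile(P,[1,50,99],axis=0).round(4),robot.get_obs()['contact_force'])
```

```text
t 10.3 tcp [0.5557 0.2462 0.1751] target [0.5574 0.2469 0.1674] easel-frame box now [ 0.0271 -0.0002  0.0078]
shift in current tool units [ 0.006 -0.016  0.13 ] in target tool [ 0.006 -0.016  0.13 ]
turn units [ 0.009 -0.007  0.006] world yaw part first: det 1.0 [ 0.24  0.22  1.79 -0.03  0.78  0.07] 29.990289509296417
[[ 0.0472 -0.0573  0.0165]
 [ 0.0503  0.0019  0.0891]
 [ 0.0665  0.0598  0.1586]] [-0.55510301  0.39814645 -3.20212289]
```

Still about 8 mm above the ledge and no contact yet, so I'll creep down.

Emit:
drive_tool:
  increments:
    - [[0,0,0,0,0,0.03,-0.5],[0,0,0,0,0,0.03,-0.5],[0,0,0,0,0,0.02,-0.5],[0,0,0,0,0,0.02,-0.5],[0,0,0,0,0,0.01,-0.5],[0,0,0,0,0,0,-0.5],[0,0,0,0,0,0,-0.5],[0,0,0,0,0,0,-0.5]]

```text
t: 11.35
ee_pos: [0.5578, 0.2466, 0.1686]
ee_rot: [2.792, -0.001, 1.759]
contact_force: [0.4, 0.6, -3.2]
grip_width: 0.494
grasp_force: 30.0
```

Emit:
drive_tool:
  increments:
    - [[0,0,0,0,0,0.01,-0.5],[0,0,0,0,0,0.01,-0.5],[0,0,0,0,0,0.01,-0.5],[0,0,0,0,0,0,-0.5],[0,0,0,0,0,0,-0.5],[0,0,0,0,0,0,-0.5],[0,0,0,0,0,0,-0.5],[0,0,0,0,0,0,-0.5]]

```text
t: 12.35
ee_pos: [0.5582, 0.2467, 0.1676]
ee_rot: [2.791, -0.001, 1.759]
contact_force: [-5.4, 0.1, 5.5]
grip_width: 0.492
grasp_force: 30.0
```

In contact with the ledge (~9 N). I'll ease back 2 mm toward the strips and open.

Emit:
drive_tool:
  increments:
    - [[0,0,0,0,-0.02,0,-0.5],[0,0,0,0,-0.02,0,-0.5],[0,0,0,0,0,0,-0.5],[0,0,0,0,0,0,0.1],[0,0,0,0,0,0,0.3],[0,0,0,0,0,0,0.5],[0,0,0,0,0,0,0.6],[0,0,0,0,0,0,0.6]]
  force: 10

```text
t: 13.35
ee_pos: [0.5562, 0.2462, 0.1659]
ee_rot: [2.792, -0.0, 1.759]
contact_force: [-0.4, 0.2, 0.3]
grip_width: 0.795
grasp_force: 0.0
```

Emit:
drive_tool:
  increments:
    - [[0,0,0,0,0,0,0.6],[0,0,0,0,0,0,0.6],[0,0,0,0,0,-0.2,0.6],[0,0,0,0,0,-0.4,0.6],[0,0,0,0,0,-0.5,0.6],[0,0,0,0,0,-0.6,0.6],[0,0,0,0,0,-0.6,0.6],[0,0,0,0,0,-0.4,0.6]]

```text
t: 14.35
ee_pos: [0.5013, 0.2358, 0.3213]
ee_rot: [2.788, -0.001, 1.759]
contact_force: [-0.1, -0.1, 0.7]
grip_width: 0.799
grasp_force: 0.0
```

Run:
```python
from h import *
delta(.026,0,.0)
M=RE.as_matrix(); a=snap('scene','s4'); L=(cloud(a)-E0)@M
m=np.isfinite(L).all(2)&(L[...,0]>.03)&(L[...,0]<.08)&(abs(L[...,1])<.09)&(L[...,2]>.02)&(L[...,2]<.18)
P=L[m]; A=np.c_[P[:,1:],np.ones(len(P))]
for _ in range(3):
    c=np.linalg.lstsq(A,P[:,0],rcond=None)[0]; k=abs(A@c-P[:,0])<.003; A=A[k];P=P[k]
print('face',c,np.percentile(P,[.5,50,99.5],axis=0).round(4))
o=robot.get_obs(); Rc=Ro.from_euler('xyz',o['ee_rot'])
up=np.array([.5000,-.0155,.20]); print('tool->above button', (Rc.inv().apply(up-o['ee_pos'])/.06).round(2), Rc.as_matrix().round(3))
```

```text
t 14.35 tcp [0.5013 0.2358 0.3213] target [0.5574 0.2469 0.1674] easel-frame box now [ 0.0254 -0.0003  0.1642]
shift in current tool units [0.004 0.006 2.736] in target tool [0.007 0.018 2.736]
turn units [ 0.029 -0.008  0.006] world yaw part first: det 1.0 [ 0.25  0.01  1.66 -0.02  1.12  0.07] 0.0
face [-0.00176226 -0.02880592  0.04991593] [[ 0.0429 -0.0579  0.0209]
 [ 0.0472  0.0022  0.0954]
 [ 0.0512  0.0603  0.1657]]
tool->above button [-4.12 -1.49  1.65] [[-0.187  0.92   0.344]
 [ 0.982  0.175  0.067]
 [ 0.001  0.35  -0.937]]
```

View pics/s4.png

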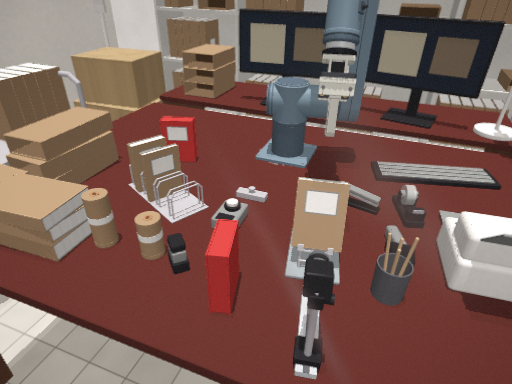

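The scene view shows the box standing on the easel at (320,215), label (321,203) towards the camera. The fit puts the mid-plane 27 mm out at the foot, about 1 mm off centre, with 0.03 rad extra lean, all within limits. Next is the button.

Emit:
drive_tool:
  increments:
    - [[0,0,0,-0.2,0,-0.1,-1],[0,0,0,-0.4,0,0,-1],[0,0,0,-0.7,0,0,-1],[0,0,0,-0.8,0,0,-1],[0,0,0,-0.8,0,0,-1],[0.5,0,0,-0.7,0,0,-1],[1,0,0,-0.4,0,0,-1],[1,0,0,-0.12,0,0,-1]]

```text
t: 15.4
ee_pos: [0.5455, -0.0104, 0.3231]
ee_rot: [-3.137, -0.001, 1.755]
contact_force: [1.1, -0.4, 0.5]
grip_width: 0.021
grasp_force: 0.0
```

Run:
```python
from h import *
o=robot.get_obs(); Rc=Ro.from_euler('xyz',o['ee_rot']); print(o['ee_pos'],o['ee_rot'],o['grip_width'])
for h in(.090,): print((Rc.inv().apply(np.array([.4998,-.0155,h])-o['ee_pos'])/.06).round(3))
```

```text
[ 0.5455316  -0.01042877  0.32311015] [-3.13691281e+00 -5.81307425e-04  1.75488633e+00] 0.020944827580148023
[ 0.054 -0.747  3.889]
```

Emit:
drive_tool:
  increments:
    - [[0,0,0,0.05,-0.35,0.3,-1],[0,0,0,0,-0.4,0.6,-1],[0,0,0,0,0,0.8,-1],[0,0,0,0,0,0.8,-1],[0,0,0,0,0,0.7,-1],[0,0,0,0,0,0.4,-1],[0,0,0,0,0,0.2,-1],[0,0,0,0,0,0.08,-1]]

```text
t: 16.4
ee_pos: [0.5009, -0.0131, 0.0902]
ee_rot: [-3.141, -0.001, 1.758]
contact_force: [0.2, -0.5, -0.3]
grip_width: 0.007
grasp_force: 0.0
```

Emit:
drive_tool:
  increments:
    - [[0,0,0,0,0,0.1,-1],[0,0,0,0,0,0.1,-1],[0,0,0,0,0,0.05,-1],[0,0,0,0,0,0.03,-1],[0,0,0,0,0,0.03,-1],[0,0,0,0,0,0.02,-1],[0,0,0,0,0,0,-1],[0,0,0,0,0,0,-1]]

```text
t: 17.4
ee_pos: [0.5013, -0.0127, 0.0713]
ee_rot: [3.141, -0.0, 1.759]
contact_force: [-1.3, 0.8, 2.3]
grip_width: 0.009
grasp_force: 1.5
```

Emit:
drive_tool:
  increments:
    - [[0,0,0,0,0,0.02,-1],[0,0,0,0,0,0.02,-1],[0,0,0,0,0,0.02,-1],[0,0,0,0,0,0.01,-1],[0,0,0,0,0,0,-1],[0,0,0,0,0,0,-1],[0,0,0,0,0,0,-1],[0,0,0,0,0,0,-1]]

```text
t: 18.4
ee_pos: [0.5014, -0.0127, 0.0681]
ee_rot: [3.14, -0.0, 1.759]
contact_force: [-3.9, 1.2, 14.7]
grip_width: 0.002
grasp_force: 7.4
```

14.7 N against a ~5 N spring means the button is on its stop. Retreating.

Emit:
drive_tool:
  increments:
    - [[0,0,0,0,0,-0.1,-1],[0,0,0,0,0,-0.3,-1],[0,0,0,0,0,-0.5,-1],[0,0,0,0,0,-0.5,-1],[0,0,0,0,0,-0.3,-1],[0,0,0,0,0,-0.1,-1],[0,0,0,0,0,0,-1],[0,0,0,0,0,0,-1]]

```text
t: 19.4
ee_pos: [0.5005, -0.0127, 0.1738]
ee_rot: [-3.141, -0.001, 1.759]
contact_force: [0.5, 0.0, -0.1]
grip_width: 0.006
grasp_force: 0.0
```

Run:
```python
from h import *
a=load('s4')['img'].astype(int); b=snap('scene','s5')['img'].astype(int)
print('box region diff',abs(a-b)[180:270,290:350].mean(), robot.get_obs()['contact_force'])
print(robot.finish_job())
```

```text
box region diff 3.0958641975308643 [ 0.01224688 -0.39824666 -0.30319502]
the job is handed in; nothing more can be done
None
```

The thick box stands on the easel, label to the camera and about 1 mm off centre; the release button was pressed to its stop, the arm backed clear, and the job was handed in at about 19.5 s (no verdict was returned).

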